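# Refit the lipped filter cover on the bench dust extractor

## Task

Close the open filter well of the white bench dust extractor with the cover that has a lip: hold the cover tilted, hook its lip under the ledge at the end of the well, then swing it down so that it lies flat and fully home in the well before you let go. Leave the plain cover, which has no lip, where it lies.

Things in the scene. Friction and masses are not known exactly. Their poses are not given: they have to be found in the camera images.
- extractor: White 220x160x87 mm box, fixed; origin under its centre, z up. Well in its top: x -97..97, y -65..65 mm, seat at z 54 (window to the filter x -28..57, y -45..45), walls to z 72. Ledge over the well's -x end (nearer the robot): x -97..-67, underside z 80, top 87. From ledge to far wall 164 mm, too short for the 174 mm cover held level. Home: flat on the seat, lip tip at x -87, all +-10 mm.
- cover_grip (a point): Centre of the upright grip bar on the lipped cover (loose, grey plastic, 0.2 kg, lying flat, bar up). The bar is 16 mm thick in x (grip it so), 60 mm long in y, and stands 8 to 47 mm above the cover's underside; this point is 30 mm above the underside, 106 mm from the lip's tip, 68 mm from the opposite edge. x points from lip to opposite edge, z up.
- cover_lip (a point): Middle of the lip's tip edge, at the underside of the lipped cover; axes as cover_grip, from which it lies at x -106, z -30 mm. The cover is a plate 140 (x) x 110 (y) x 8 mm; the lip, 34 mm long, 70 wide, 6 thick, flush with the underside, sticks out of the middle of its -x edge: 174 mm in all.
- plain_grip (a point): Centre of the grip bar of the other cover, not wanted: also grey, a plain 130 x 100 x 8 mm plate with the same grip bar but no lip. Leave it where it lies.
Not all that is in view belongs to the job. Leave any blue or purple look-alike of the part that bears cover_grip alone.

How it is judged:
By the outcome, as a careful person would: the job done as asked, in the order asked, and still so for the second after the job is handed in, with the robot touching nothing.
It also fails if it takes over 48 s, if anything falls off the work surface, if the arm or the gripper's body presses on something with over 40 N, if the wrist force passes 120 N, or if a joint passes its speed limit or range.

## Robot

A 6-joint arm with a two-finger parallel gripper is mounted at the origin on the work surface. World frame = base frame: x ahead of the robot, y to its left, z up, the work surface at z = 0. Lengths are in mm, angles in rad, forces in N, time in s.
With the tool pointing down it reaches from about 350 to 725 mm from the base axis. Payload 4.3 kg.
Tool frame: the origin (TCP) lies between the finger pads; the fingertips stand 8 mm ahead of it and the grasp point (between the pads) lies 11 mm behind it (arm.finger_overhang is the distance from the TCP to the fingertips, in mm); z points along the fingers, y is the line along which they close (so a half turn about z gives the same grasp; the last joint's range is limited). The gripper opens to 85 mm and grips with 20 to 120 N. Pads are 22 mm wide; open, the fingers measure 114 mm over their backs; the gripper's body (76 mm by 85 mm) begins 54 mm behind the grasp point. The pads swing forward as they close: fully open they stand 13 mm farther back than shut.
Start: joints at [0.992, 0.377, 0.081, 1.274, 0, 1.46], TCP at [259.807, 512.998, 239.329] pointing down, gripper open.
Joint ranges: [-2.72, 2.72], [-0.84, 1.66], [-1.02, 1.22], [-1.77, 2.12], [-1.37, 1.28], [-3.14, 3.14]. Speed limits (rad/s): [2.57, 2.57, 3.14, 3.14, 3.14, 3.14].

## Interface

Orientations are given as a unit quaternion [x, y, z, w].
In Python, from plant import arm, vision, ticket, spotter gives the robot as it stands.
- The arm moves only by the shell command python3 -m pendant 'ROWS' [FORCE]. ROWS is JSON, a list of rows, each a list of 7 numbers: the shift along the tool's x, y, z normalised to -1 to 1, where 1 is 0.5 m, then the turn, a rotation vector about the tool's x, y, z normalised to -1 to 1, where 1 is 2 pi rad, then the opening, from 0 (shut) to 1 (fully open). In form: [[dx, dy, dz, ax, ay, az, grip], ...]. A call has 1 to 5 rows; each row shifts and turns the commanded pose from where the row before left it, along the tool's axes as they then stand; what a row does not reach is not made up. A row lasts 1/8 s, in which the tool goes at most 62.5 mm and 10.7 degrees, less where a joint would pass 70% of its speed; a pose out of reach is approached as far as the arm can. A call with a number of a shift or a turn outside -1 to 1 is refused whole. A call with a gripper value outside its range is refused whole. The fingers move at their own pace and stop on an object; FORCE is the grip in N (left out, the last holds). Time passes only in rows, so rows that do not move let the fingers close. It gives the time, the measured TCP pose, the force, the opening and the grip force at its end, in the units of the state.
- arm.get_obs(): the state, without advancing time (a new reading comes with each control period).
- vision.get_image(name): name is "scene" or "top" or "wrist"; returns (picture, depth): 480x640x3 uint8, red, green, blue; 480x640 float32, mm along the optical axis (not along the pixel's ray), 0 where there is no reading.
- vision.camera_info(name): a dict with "intrinsics" (3x3 intrinsics, pixels), "cam_to_world" (4x4, takes a point from camera to world coordinates). Camera axes: x right, y up, looking along -z (the intrinsics and any distortion apply to the point x, -y, -z); pixel columns grow to the right and rows downward; lengths in mm; the calibration is good to about 2 mm. A picture is of the moment at which its call begins: read the wrist's pose just before it. camera_info takes no time and is no camera call; for the wrist camera it gives the pose at the moment of the call.
- ticket.job_done(): hands the job in; it is judged then, once.
Trained networks look in the newest picture that a camera, given by its name, has taken for a name from the list of things; names that differ only in an ending like _2 or _b are one class to them, and where a whole thing is asked for, a point or a joint stands for the part that bears it (a point fixed in the world has none). Each returns a list of dicts, best first, with "confidence" (0 to 1); they miss things now and then, are a little off and sometimes report something else, mostly with a low value. They report only what shows in the picture. A call takes as long as a camera call. They do not tell look-alikes from the thing itself.
- spotter.trace(target, camera): "region" (480x640 bool, what is visible of it) and "uv" ([column, row] in pixels, amid what is visible of it).
The state is a dict: "t": time; "joint_pos": joint angles; "dq": joint speeds; "joint_efforts": joint torques, N m; "ee_pos": TCP position; "tool_rot": TCP orientation; "contact_force": force on the tool from outside, world axes, zero at the start; "wrist_torque": the same for the moment, N m; "grip_width": finger opening in mm; "grasp_force": force on a finger pad.
Only numpy, scipy, OpenCV 4.12 (cv2) and the standard library are available. Lean on these libraries where they do the work, as an engineer would, in place of code of your own. Each camera call takes 0.05 s, during which the arm holds its last target. There are 200 camera calls.

## Working session

There is one attempt and no reset: what is moved stays moved. The work goes in short steps, Python scripts to look and compute and a shell command to move; the robot and the scene stay as the last step left them, time stands still between calls to the robot, and variables do not carry over. Pictures are saved under pics/ and viewed, at most 10 in all, crops included, and the job is handed in when it is done.

```bash
mkdir -p pics; cat > h.py <<'E'
from plant import arm, vision, ticket, spotter
import numpy as np, cv2
from scipy.spatial.transform import Rotation as R
def cloud(name):
    ci=vision.camera_info(name); im,d=vision.get_image(name)
    K=np.array(ci["intrinsics"]); T=np.array(ci["cam_to_world"])
    v,u=np.mgrid[0:480,0:640]
    P=np.stack([(u-K[0,2])/K[0,0]*d,-(v-K[1,2])/K[1,1]*d,-d],-1)
    W=P@T[:3,:3].T+T[:3,3]; W[d==0]=np.nan
    return im,W
def save(im,n): cv2.imwrite('pics/'+n+'.png',im[:,:,::-1])
E
python3 - <<'E'
from h import *
print(arm.get_obs())
for c in ["top","scene"]:
    im,W=cloud(c); save(im,c+"0"); np.save(c+"0.npy",W)
    for t in ["extractor","cover_grip","cover_lip","plain_grip"]:
        for r in spotter.trace(t,c)[:4]:
            m=r["region"]; p=W[m]; print(c,t,round(r["confidence"],2),r["uv"],m.sum(),np.nanmedian(p,0).round(),np.nanpercentile(p,2,0).round(),np.nanpercentile(p,98,0).round())
E
```

```text
{'t': 0.0, 'joint_pos': array([9.91663599e-01, 3.78081828e-01, 7.96208094e-02, 1.27441360e+00,
       6.20559374e-06, 1.46049646e+00]), 'dq': array([-0.00119039,  0.00031967, -0.00049032, -0.0023565 ,  0.00115319,
        0.00066132]), 'joint_efforts': array([-5.84414693e-05, -4.63609779e+01,  2.69871998e+01,  2.09896424e-02,
       -9.07714565e-06, -9.42790251e-06]), 'ee_pos': array([259.44657092, 512.41248093, 238.34819143]), 'tool_rot': array([ 2.32275292e-01,  9.72649530e-01, -9.76967677e-04, -3.54079165e-04]), 'contact_force': array([-0.24282318, -0.67671574,  0.90759423]), 'wrist_torque': array([-0.02332843, -0.02593007, -0.01841496]), 'grasp_force': 0.0, 'grip_width': 85.69241937889659}
top extractor 0.91 [372.3, 174.0] 8677 [562.  -2.  56.] [443. -93.  16.] [687.  96.  90.]
top cover_grip 0.65 [214.8, 203.4] 3712 [499. 337.   8.] [416. 272.   2.] [580. 394.  48.]
top cover_grip 0.65 [117.5, 224.4] 3764 [455. 552.   8.] [384. 472.   2.] [517. 634.  48.]
top cover_grip 0.61 [185.9, 321.3] 3802 [244. 398.   8.] [192. 326.   2.] [300. 492.  48.]
top cover_lip 0.87 [180.4, 325.0] 
[... 281 characters left out ...]
. -301.    9.] [ 391. -353.    3.] [ 516. -255.   49.]
scene extractor 0.88 [244.1, 271.1] 9901 [570.   6.  56.] [456. -93.   9.] [691. 106.  90.]
scene cover_grip 0.79 [475.9, 242.3] 2991 [249. 406.   9.] [192. 327.   4.] [301. 491.  48.]
scene cover_grip 0.65 [404.1, 322.7] 4094 [515. 338.   9.] [418. 270.   4.] [583. 394.  48.]
scene cover_grip 0.65 [518.8, 346.3] 4653 [462. 554.   9.] [384. 472.   2.] [518. 636.  48.]
scene cover_lip 0.89 [410.9, 321.7] 3984 [515. 338.   9.] [418. 271.   5.] [581. 393.  48.]
scene cover_lip 0.83 [524.2, 349.5] 4619 [461. 552.   9.] [385. 471.   2.] [518. 636.  48.]
scene cover_lip 0.6 [475.3, 240.1] 3008 [250. 406.   9.] [192. 327.   3.] [301. 491.  48.]
```

```bash
python3 -c "
import cv2,numpy as np
a=cv2.imread('pics/top0.png');b=cv2.imread('pics/scene0.png')
cv2.imwrite('pics/both.png',cv2.resize(np.hstack([a,b]),(800,300)))"
```

```text
(no output)
```

View pics/top0.png

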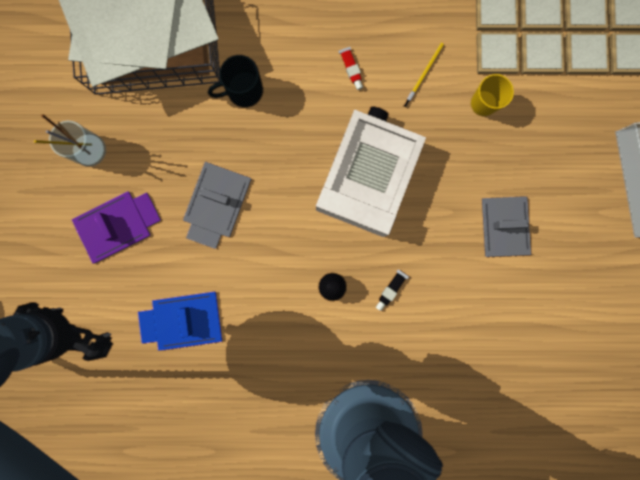

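The picture shows the grey lipped cover at (217,205) with its lip pointing down-left at (205,240). The extractor is at (372,172) with its ledge at the lower end (355,220), and the plain cover is at (507,226). The blue and purple look-alikes lie to the left.

```bash
python3 - <<'E'
from h import *
for c in ["top","scene"]:
    W=np.load(c+"0.npy")
    X,Y,Z=W[...,0],W[...,1],W[...,2]
    box=(X>395)&(X<605)&(Y>255)&(Y<410)
    bar=W[box&(Z>42)&(Z<56)]; pl=W[box&(Z>5)&(Z<14)]
    for n,p in [("bar",bar),("plate",pl)]:
        r=cv2.minAreaRect(p[:,:2].astype(np.float32)); print(c,n,len(p),r,np.median(p[:,2]))
    b=(X>400)&(X<720)&(Y>-130)&(Y<130)
    for lo,hi in [(83,93),(68,76),(50,58),(60,95)]:
        p=W[b&(Z>lo)&(Z<hi)]
        print(c,lo,len(p),cv2.minAreaRect(p[:,:2].astype(np.float32)) if len(p)>5 else 0, np.median(p[:,2]))
E
```

```text
top bar 214 ((512.68896484375, 331.2962951660156), (60.501365661621094, 15.896984100341797), 70.64677429199219) 47.064204974916606
top plate 3111 ((499.3987731933594, 330.4663391113281), (152.05271911621094, 202.65658569335938), 88.73143768310547) 8.318296241583766
top 83 1606 ((477.0694274902344, 32.39153289794922), (159.82186889648438, 43.51398849487305), 68.56378936767578) 87.38526598822455
top 68 1628 ((559.8353271484375, -0.1709747314453125), (160.26968383789062, 221.2794952392578), 68.58982849121094) 72.31679112758991
top 50 3069 ((573.25927734375, -6.4718780517578125), (154.245849609375, 250.87844848632812), 68.17195892333984) 54.31825639558224
top 60 3487 ((559.7264404296875, -0.260162353515625), (160.5153350830078, 221.41717529296875), 68.58982849121094) 75.48188181627233
scene bar 261 ((513.4195556640625, 331.1856689453125), (60.07726287841797, 17.403831481933594), 69.67294311523438) 47.634163867339794
scene plate 3519 ((500.6878356933594, 337.1722717285156), (145.54319763183594, 195.4413299560547), 84.08641815185547) 8.8243789700781
scene 83 1361 ((478.0160827636719, 31.510726928710938), (162.66477966308594, 44.16600799560547), 68.5536880493164) 88.05984611467
scene 68 1793 ((560.0383911132812, -0.43703460693359375), (163.58372497558594, 220.9227294921875), 68.79431915283203) 72.9482955481675
scene 50 3225 ((575.388671875, -4.3626251220703125), (159.9300079345703, 249.0723419189453), 68.70745086669922) 54.978242026458815
scene 60 3650 ((565.208251953125, -2.327117919921875), (163.78750610351562, 231.9097137451172), 68.80156707763672) 74.11273724527649
```

```bash
cat >> h.py <<'E'
def tool(yaw,th=0):  # tool y along cover x (yaw deg), cover tilted up th deg
    c,s=np.cos(np.radians(yaw)),np.sin(np.radians(yaw))
    M=np.array([[-s,c,0],[c,s,0],[0,0,-1]]).T
    M=np.stack([[-s,c,0],[c,s,0],[0,0,-1]],1)
    return R.from_matrix(M)*R.from_rotvec([-np.radians(th),0,0])
def rows(p0,R0,way,dig=4):
    "way: list of (pos,Rot); prints normalised rows, carrying the rounding"
    p=np.array(p0,float); r=R0
    for q,S in way:
        d=(r.inv().apply(np.array(q)-p)/500).round(dig); a=((r.inv()*S).as_rotvec()/(2*np.pi)).round(dig)
        print([*map(float,d),*map(float,a)], "mm%.0f deg%.1f"%(np.linalg.norm(d)*500,np.linalg.norm(a)*360))
        p=p+r.apply(d*500); r=r*R.from_rotvec(a*2*np.pi)
def lerp(p0,R0,p1,R1,n):
    p0=np.array(p0);p1=np.array(p1);w=(R0.inv()*R1).as_rotvec()
    return [(p0+(p1-p0)*k/n,R0*R.from_rotvec(w*k/n)) for k in range(1,n+1)]
def cur():
    o=arm.get_obs(); return o["ee_pos"],R.from_quat(o["tool_rot"])
E
python3 - <<'E'
from h import *
p,r=np.array([259.6,512.7,239]),cur()[1]
rows(p,r,lerp(p,r,[513,331.2,110],tool(-20),9))
E
```

```text
[-0.0685, -0.0105, 0.0287, -0.0, -0.0, 0.0257] mm38 deg9.3
[-0.0692, 0.0006, 0.0286, -0.0, -0.0, 0.0256] mm37 deg9.2
[-0.0683, 0.0117, 0.0287, -0.0, -0.0, 0.0257] mm38 deg9.3
[-0.0655, 0.0225, 0.0286, -0.0, -0.0, 0.0256] mm37 deg9.2
[-0.0611, 0.0327, 0.0287, -0.0, -0.0, 0.0257] mm38 deg9.3
[-0.055, 0.0421, 0.0287, -0.0, -0.0, 0.0257] mm37 deg9.3
[-0.0475, 0.0504, 0.0286, -0.0, -0.0, 0.0256] mm37 deg9.2
[-0.0388, 0.0574, 0.0287, -0.0, -0.0, 0.0257] mm37 deg9.3
[-0.0291, 0.0628, 0.0287, -0.0, -0.0, 0.0256] mm37 deg9.2
```

```bash
python3 -m pendant '[[-0.0685,-0.0105,0.0287,0,0,0.0257,1],[-0.069,0.0006,0.0287,0,0,0.0256,1],[-0.068,0.0117,0.0287,0,0,0.0257,1],[-0.0655,0.0225,0.0286,0,0,0.0256,1],[-0.061,0.0327,0.0287,0,0,0.0257,1]]' 60
python3 -m pendant '[[-0.055,0.0421,0.0287,0,0,0.0257,1],[-0.0475,0.0504,0.0286,0,0,0.0256,1],[-0.0388,0.0574,0.0287,0,0,0.0257,1],[-0.029,0.0628,0.0287,0,0,0.0256,1],[0,0,0,0,0,0,1]]'
python3 - <<'E'
from h import *
p,r=cur()
im,W=cloud("wrist"); save(im,"w1")
print(p,arm.get_obs()["joint_pos"])
X,Y,Z=W[...,0],W[...,1],W[...,2]
box=(X>395)&(X<605)&(Y>265)&(Y<400)
for lo,hi in [(43,56),(4,14)]:
    q=W[box&(Z>lo)&(Z<hi)]; print(len(q),cv2.minAreaRect(q[:,:2].astype(np.float32)) if len(q)>5 else 0,np.median(q[:,2]))
rows(p,r,[([513,331.2,20],tool(-20))])
E
```

```text
t: 1.12
ee_pos: [401.3, 411.7, 167.3]
tool_rot: [0.597, 0.802, 0.0, 0.0]
contact_force: [0.3, -0.1, -1.1]
grip_width: 85.6
grasp_force: 0.0
t: 1.75
ee_pos: [514.1, 330.0, 108.9]
tool_rot: [0.82, 0.572, -0.001, 0.0]
contact_force: [-0.8, -0.0, -0.4]
grip_width: 85.2
grasp_force: 0.0
[514.12602767 329.95986725 108.91870263] [ 4.68739928e-01  5.13545587e-01 -4.86775056e-02  1.00982564e+00
  3.44274418e-04  2.38909722e+00]
2551 ((511.9929504394531, 334.1867370605469), (59.50544357299805, 15.593071937561035), 70.1760482788086) 47.6316287845151
31634 ((494.3009033203125, 339.989013671875), (110.13541412353516, 174.36834716796875), 70.31764221191406) 8.615208764804805
[0.0018, -0.0028, 0.1778, -0.0001, 0.0002, -0.0005] mm89 deg0.2
```

View pics/w1.png

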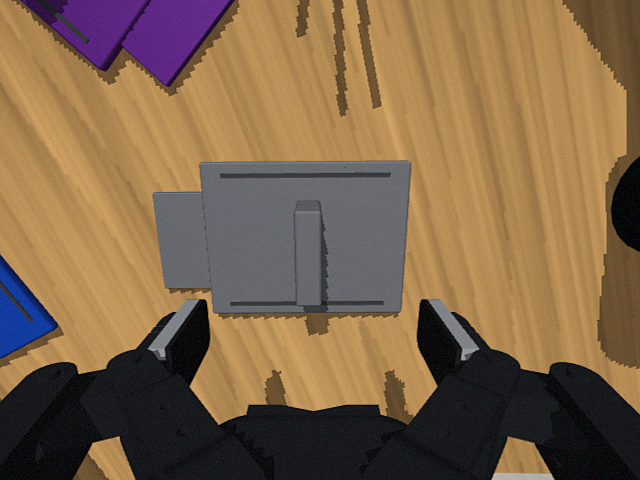

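The wrist view shows the lipped grey cover centred at (310,240), with its lip to the left at (182,240) and its bar at (309,253), lined up between the fingers. I'll descend and grip.

```bash
python3 -m pendant '[[0.0028,-0.0024,0.06,0,0,0,1],[0,0,0.06,0,0,0,1],[0,0,0.04,0,0,0,1],[0,0,0.016,0,0,0,1],[0,0,0,0,0,0,0.5]]' 60
python3 -m pendant '[[0,0,0,0,0,0,0],[0,0,0,0,0,0,0],[0,0,0,0,0,0,0],[0,0,0,0,0,0,0]]' 60
```

```text
t: 2.42
ee_pos: [511.9, 334.0, 22.5]
tool_rot: [0.819, 0.574, -0.0, -0.0]
contact_force: [-1.0, -0.4, -0.0]
grip_width: 69.9
grasp_force: 0.0
t: 2.92
ee_pos: [513.1, 333.9, 23.2]
tool_rot: [0.819, 0.574, 0.001, 0.0]
contact_force: [0.2, 0.1, 3.6]
grip_width: 15.1
grasp_force: 59.6
```

```bash
cat >> h.py <<'E'
EO=np.array([560.,-0.3,0]); YAW=-21.3; H=22.
def tcp(tx,tz,th,ty=0):
    "TCP for lip tip at extractor x,z with tilt th"
    Z=R.from_euler('z',YAW,degrees=True); t=np.radians(th)
    v=np.array([tx+106*np.cos(t)-H*np.sin(t),ty,tz+106*np.sin(t)+H*np.cos(t)])
    return EO+Z.apply(v),tool(YAW,th)
E
python3 - <<'E'
from h import *
p=[512.7,332.5,202];r=tool(-20)
a=tcp(-45,115,25); print(a[0])
rows(p,r,lerp(p,r,*a,9))
E
```

```text
[598.91769632 -15.47337575 179.73630706]
[-0.0661, 0.0445, 0.0049, -0.0077, -0.0001, 0.0004] mm40 deg2.8
[-0.066, 0.0443, 0.0072, -0.0077, -0.0001, 0.0004] mm40 deg2.8
[-0.0659, 0.0441, 0.0093, -0.0077, -0.0001, 0.0004] mm40 deg2.8
[-0.0657, 0.0437, 0.0115, -0.0078, -0.0, 0.0004] mm40 deg2.8
[-0.0657, 0.0433, 0.0136, -0.0077, -0.0001, 0.0004] mm40 deg2.8
[-0.0655, 0.0428, 0.0157, -0.0077, -0.0001, 0.0004] mm40 deg2.8
[-0.0655, 0.0421, 0.0179, -0.0077, -0.0001, 0.0004] mm40 deg2.8
[-0.0653, 0.0414, 0.0199, -0.0077, -0.0001, 0.0004] mm40 deg2.8
[-0.0651, 0.0405, 0.0219, -0.0077, -0.0001, 0.0004] mm40 deg2.8
```

```bash
python3 -m pendant '[[0,0,-0.06,0,0,0,0],[0,0,-0.1,0,0,0,0],[0,0,-0.1,0,0,0,0],[0,0,-0.1,0,0,0,0]]' 60
```

```text
t: 3.42
ee_pos: [511.8, 333.1, 203.2]
tool_rot: [0.819, 0.574, -0.001, -0.0]
contact_force: [1.2, -0.5, -1.9]
grip_width: 15.1
grasp_force: 58.8
```

```bash
python3 -m pendant '[[-0.066,0.0445,0.005,-0.0077,0,0.0004,0],[-0.066,0.0443,0.0072,-0.0077,0,0.0004,0],[-0.066,0.0441,0.0093,-0.0077,0,0.0004,0],[-0.0657,0.0437,0.0115,-0.0077,0,0.0004,0],[-0.0657,0.0433,0.0136,-0.0077,0,0.0004,0]]'
python3 -m pendant '[[-0.0655,0.0428,0.0157,-0.0077,0,0.0004,0],[-0.0655,0.042,0.0179,-0.0077,0,0.0004,0],[-0.0653,0.0414,0.02,-0.0077,0,0.0004,0],[-0.065,0.0405,0.022,-0.0077,0,0.0004,0],[0,0,0,0,0,0,0]]'
python3 - <<'E'
from h import *
p,r=cur(); print(p,r.as_quat(), tool(YAW,25).as_quat(), arm.get_obs()["joint_pos"])
rows(p,r,[tcp(-45,115,25)])
for c in ["scene","top"]:
    im,W=cloud(c); save(im,c+"2"); np.save(c+"2.npy",W)
    E=R.from_euler('z',YAW,degrees=True).inv().apply((W-EO).reshape(-1,3)).reshape(W.shape)
    for t in ["cover_lip"]:
        for q in spotter.trace(t,c)[:4]:
            e=E[q["region"]]; e=e[~np.isnan(e[:,0])]
            print(c,round(q["confidence"],2),q["uv"],np.percentile(e,[1,50,99],axis=0).round())
im=np.hstack([cv2.imread('pics/scene2.png')[150:450,100:500],cv2.imread('pics/top2.png')[50:350,200:600]])
cv2.imwrite('pics/c2.png',im)
E
```

```text
t: 4.05
ee_pos: [559.8, 138.8, 188.9]
tool_rot: [0.817, 0.564, 0.069, 0.099]
contact_force: [0.6, 0.1, -1.4]
grip_width: 15.3
grasp_force: 58.9
t: 4.68
ee_pos: [597.0, -16.4, 177.5]
tool_rot: [0.807, 0.55, 0.123, 0.176]
contact_force: [0.0, 0.2, -2.1]
grip_width: 15.4
grasp_force: 59.0
[597.03842549 -16.40160973 177.54121941] [0.80730273 0.54967195 0.12250793 0.17639403] [0.80603605 0.55087184 0.12212535 0.17869389] [-0.07181746  0.14043574 -0.5090378   0.50490634 -0.12193522  1.84843441]
[0.0031, 0.0044, -0.0028, -0.0005, -0.0004, -0.0006] mm3 deg0.3
scene 0.83 [472.9, 241.2] [[-507.  178.    2.]
 [-437.  266.    9.]
 [-363.  349.   49.]]
scene 0.56 [221.2, 252.5] [[-45. -55. 119.]
 [ 55.  13. 173.]
 [111.  52. 201.]]
scene 0.55 [522.9, 346.0] [[-385.  402.    1.]
 [-295.  480.    9.]
 [-219.  561.   49.]]
scene 0.49 [160.3, 197.9] [[ -59. -382.    5.]
 [  18. -314.   10.]
 [  82. -260.   50.]]
top 0.67 [182.4, 323.6] [[-509.  177.    2.]
 [-443.  258.    8.]
 [-366.  348.   49.]]
top 0.58 [385.3, 120.4] [[-10. -55. 139.]
 [ 82.  17. 181.]
 [109.  52. 195.]]
top 0.57 [116.3, 224.9] [[-387.  402.   -0.]
 [-300.  475.    8.]
 [-220.  562.   49.]]
```

View pics/c2.png

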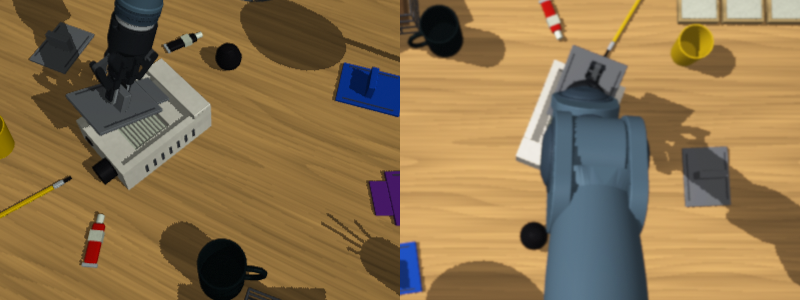

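Scene view crop: the tilted cover hangs over the well at (115,105) in line with the extractor. The measured lip tip is at x −45, z about 117 and y about −1, as planned. Next I lower it and slide the lip under the ledge.

```bash
python3 - <<'E'
from h import *
a=tcp(-45,114,25); 
b=tcp(-45,58,25); c=tcp(-88,57,25)
rows(*a,lerp(*a,*b,4)); print(); rows(*b,lerp(*b,*c,5)); print(b[0],c[0])
E
```

```text
[0.0, -0.0118, 0.0254, 0.0, 0.0, 0.0] mm14 deg0.0
[0.0, -0.0119, 0.0254, 0.0, 0.0, 0.0] mm14 deg0.0
[-0.0, -0.0118, 0.0253, 0.0, 0.0, 0.0] mm14 deg0.0
[-0.0, -0.0118, 0.0254, 0.0, 0.0, 0.0] mm14 deg0.0

[-0.0, -0.0158, -0.0069, 0.0, 0.0, 0.0] mm9 deg0.0
[0.0, -0.0157, -0.0069, 0.0, 0.0, 0.0] mm9 deg0.0
[0.0, -0.0158, -0.0069, 0.0, 0.0, 0.0] mm9 deg0.0
[0.0, -0.0157, -0.0069, 0.0, 0.0, 0.0] mm9 deg0.0
[0.0, -0.0158, -0.0069, 0.0, 0.0, 0.0] mm9 deg0.0
[598.91769632 -15.47337575 122.73630706] [5.58854974e+02 1.46427165e-01 1.21736307e+02]
```

```bash
python3 -m pendant '[[0.002,-0.0118,0.0254,0,0,0,0],[0,-0.0118,0.0254,0,0,0,0],[0,-0.0118,0.0254,0,0,0,0],[0,-0.0118,0.0254,0,0,0,0],[0,0,0,0,0,0,0]]'
python3 - <<'E'
from h import *
im,W=cloud("scene"); save(im,"scene3")
E_=R.from_euler('z',YAW,degrees=True).inv().apply((W-EO).reshape(-1,3)).reshape(W.shape)
p,r=cur(); rows(p,r,[tcp(-45,58,25)])
for q in spotter.trace("cover_lip","scene")[:5]:
    e=E_[q["region"]]; e=e[~np.isnan(e[:,0])]
    if abs(np.median(e[:,0]))<150 and abs(np.median(e[:,1]))<100: print(q["uv"],np.percentile(e,[1,50,99],axis=0).round())
cv2.imwrite('pics/c3.png',cv2.resize(cv2.imread('pics/scene3.png')[180:360,150:350],None,fx=3,fy=3,interpolation=2))
E
```

```text
t: 5.5
ee_pos: [597.5, -12.3, 120.6]
tool_rot: [0.806, 0.552, 0.122, 0.175]
contact_force: [-0.3, 0.0, -2.8]
grip_width: 15.1
grasp_force: 58.9
[-0.0053, 0.0037, -0.0004, -0.0005, -0.0008, 0.0] mm3 deg0.3
[229.3, 269.7] [[-44. -50.  63.]
 [ 54.  17. 116.]
 [110.  56. 145.]]
```

View pics/c3.png

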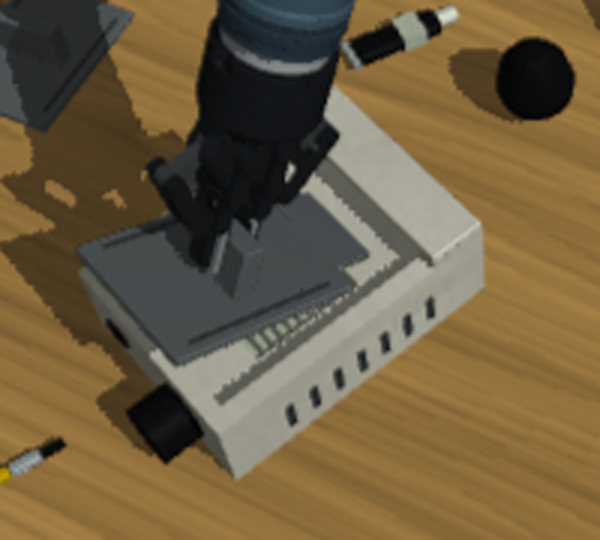

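The lip tip is in the well just short of the ledge (crop (365,255)), about 3 mm too far toward +y. I'll slide it in and correct that on the way.

```bash
python3 -m pendant '[[-0.002,-0.0158,-0.0069,0,0,0,0],[-0.002,-0.0158,-0.0069,0,0,0,0],[-0.001,-0.0158,-0.0069,0,0,0,0],[0,-0.0157,-0.0069,0,0,0,0],[0,-0.0158,-0.0069,0,0,0,0]]'
python3 -m pendant '[[0,0,0,0,0,0,0]]'
python3 - <<'E'
from h import *
im,W=cloud("scene"); save(im,"scene4")
E_=R.from_euler('z',YAW,degrees=True).inv().apply((W-EO).reshape(-1,3)).reshape(W.shape)
p,r=cur(); rows(p,r,[tcp(-88,57,25)])
for q in spotter.trace("cover_lip","scene")[:5]:
    e=E_[q["region"]]; e=e[~np.isnan(e[:,0])]
    if abs(np.median(e[:,0]))<150 and abs(np.median(e[:,1]))<100: print(q["uv"],np.percentile(e,[1,50,99],axis=0).round())
cv2.imwrite('pics/c4.png',cv2.resize(cv2.imread('pics/scene4.png')[180:360,150:350],None,fx=3,fy=3,interpolation=2))
s=[tcp(-88,57-z,t) for z,t in zip([0,0,.5,.5,1,1,1.5,1.5,2,2.5,3],[25,22.5,20,17.5,15,12.5,10,7.5,5,2.5,0])]
rows(*s[0],s[1:])
E
```

```text
t: 6.22
ee_pos: [557.6, 0.4, 122.2]
tool_rot: [0.806, 0.551, 0.124, 0.177]
contact_force: [-0.5, 0.2, -2.5]
grip_width: 15.4
grasp_force: 58.9
t: 6.35
ee_pos: [557.3, 0.5, 121.8]
tool_rot: [0.806, 0.551, 0.124, 0.177]
contact_force: [0.3, -0.3, -1.9]
grip_width: 15.1
grasp_force: 59.0
[0.0003, 0.0011, 0.0014, -0.0001, -0.0008, -0.0001] mm1 deg0.3
[239.8, 258.8] [[-69. -54.  71.]
 [ 18.  15. 119.]
 [ 69.  53. 146.]]
[-0.0, 0.0017, 0.0093, 0.0069, 0.0, 0.0] mm5 deg2.5
[-0.0, 0.0013, 0.0102, 0.007, 0.0, 0.0] mm5 deg2.5
[-0.0, 0.0018, 0.0093, 0.0069, 0.0, 0.0] mm5 deg2.5
[-0.0, 0.0014, 0.0102, 0.007, 0.0, 0.0] mm5 deg2.5
[-0.0, 0.0017, 0.0093, 0.0069, 0.0, -0.0] mm5 deg2.5
[-0.0, 0.0015, 0.0103, 0.007, 0.0, -0.0] mm5 deg2.5
[0.0, 0.0017, 0.0093, 0.0069, 0.0, -0.0] mm5 deg2.5
[0.0, 0.0016, 0.0103, 0.007, 0.0, -0.0] mm5 deg2.5
[-0.0, 0.0016, 0.0102, 0.0069, 0.0, -0.0] mm5 deg2.5
[0.0, 0.0017, 0.0103, 0.0069, 0.0, -0.0] mm5 deg2.5
```

View pics/c4.png

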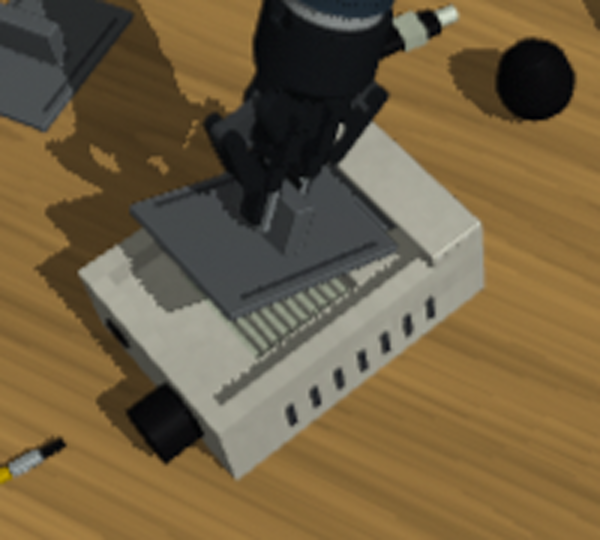

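The lip is now under the ledge (crop (400,250)) with no contact force. Swing down.

```bash
python3 -m pendant '[[0,0.0017,0.0093,0.007,0,0,0],[0,0.0014,0.0102,0.007,0,0,0],[0,0.0017,0.0093,0.007,0,0,0],[0,0.0014,0.0102,0.007,0,0,0],[0,0.0017,0.0093,0.007,0,0,0]]'
python3 -m pendant '[[0,0.0015,0.0102,0.007,0,0,0],[0,0.0017,0.0093,0.007,0,0,0],[0,0.0016,0.0102,0.007,0,0,0],[0,0,0,0,0,0,0]]'
python3 - <<'E'
from h import *
p,r=cur(); rows(p,r,[tcp(-88,55,5),tcp(-88,54.5,2.5),tcp(-88,54,0)])
E
```

```text
t: 7.08
ee_pos: [570.3, -4.4, 100.8]
tool_rot: [0.821, 0.561, 0.063, 0.087]
contact_force: [0.2, 0.5, -2.3]
grip_width: 15.4
grasp_force: 59.0
t: 7.58
ee_pos: [575.4, -6.4, 86.2]
tool_rot: [0.825, 0.564, 0.026, 0.033]
contact_force: [0.2, -0.0, -1.9]
grip_width: 14.5
grasp_force: 59.0
[0.0001, -0.0017, 0.0, -0.0004, -0.0008, -0.0] mm1 deg0.3
[0.0, 0.0016, 0.0103, 0.0069, 0.0, -0.0] mm5 deg2.5
[0.0, 0.0017, 0.0103, 0.0069, 0.0, -0.0] mm5 deg2.5
```

```bash
python3 -m pendant '[[0,0.0016,0.0103,0.007,0,0,0],[0,0.0017,0.0103,0.007,0,0,0],[0,0,0,0,0,0,0]]'
python3 -m pendant '[[0,0,0.002,0,0,0,0],[0,0,0.002,0,0,0,0],[0,0,0,0,0,0,0]]'
python3 - <<'E'
from h import *
p,r=cur(); rows(p,r,[tcp(-88,54,0)]); print(arm.get_obs()["wrist_torque"],p)
im,W=cloud("scene"); save(im,"scene5")
E_=R.from_euler('z',YAW,degrees=True).inv().apply((W-EO).reshape(-1,3)).reshape(W.shape)
for q in spotter.trace("cover_lip","scene")[:5]:
    e=E_[q["region"]]; e=e[~np.isnan(e[:,0])]
    if abs(np.median(e[:,0]))<150 and abs(np.median(e[:,1]))<100:
        print(q["uv"],np.percentile(e,[1,50,99],axis=0).round())
        e=e[(e[:,2]<76)]; A=np.c_[e[:,:2],np.ones(len(e))]; print(np.linalg.lstsq(A,e[:,2],rcond=None)[0])
E
```

```text
t: 7.95
ee_pos: [577.2, -6.7, 77.1]
tool_rot: [0.825, 0.565, 0.001, -0.003]
contact_force: [-0.5, 0.3, 1.4]
grip_width: 15.5
grasp_force: 59.8
t: 8.32
ee_pos: [577.2, -6.7, 77.1]
tool_rot: [0.825, 0.565, 0.002, -0.001]
contact_force: [-4.0, 0.6, 13.3]
grip_width: 15.4
grasp_force: 61.3
[-0.0006, -0.0007, 0.0022, 0.0, -0.0008, 0.0002] mm1 deg0.3
[-0.00880955  0.94113686 -0.03139112] [577.21607577  -6.69516819  77.0851585 ]
[245.7, 274.5] [[-71. -47.  58.]
 [ 23.  17.  63.]
 [ 87.  53. 103.]]
[6.28614895e-03 4.34083705e-03 6.27399021e+01]
```

The cover is seated: flat, top at z about 62 and far edge at x 87, with a 13 N press. I'll ease off, open and back away.

```bash
python3 -m pendant '[[0,0,-0.002,0,0,0,0],[0,0,0,0,0,0,0.4],[0,0,0,0,0,0,1],[0,0,0,0,0,0,1],[0,0,0,0,0,0,1]]'
python3 -m pendant '[[0,0,-0.03,0,0,0,1],[0,0,-0.08,0,0,0,1],[0,0,-0.1,0,0,0,1],[0,0,-0.1,0,0,0,1],[0,0,0,0,0,0,1]]'
python3 - <<'E'
from h import *
im,W=cloud("wrist"); save(im,"w6")
Z0=R.from_euler('z',YAW,degrees=True).inv()
for c in ["wrist","scene"]:
    im,W=cloud(c); save(im,c+"6")
    E_=Z0.apply((W-EO).reshape(-1,3)).reshape(W.shape)
    for q in spotter.trace("cover_lip",c)[:5]:
        e=E_[q["region"]]; e=e[~np.isnan(e[:,0])]
        if abs(np.median(e[:,0]))<150 and abs(np.median(e[:,1]))<100:
            print(c,q["uv"],np.percentile(e,[1,50,99],axis=0).round())
            e=e[(e[:,2]<68)]; A=np.c_[e[:,:2],np.ones(len(e))]; print(np.linalg.lstsq(A,e[:,2],rcond=None)[0])
            b=E_[(abs(E_[...,0])<90)&(abs(E_[...,1])<70)&(E_[...,2]>95)&(E_[...,2]<106)]
            if len(b)>9: print("bar",cv2.minAreaRect(b[:,:2].astype(np.float32)))
E
```

```text
t: 9.05
ee_pos: [576.1, -6.5, 75.1]
tool_rot: [0.825, 0.565, 0.001, -0.003]
contact_force: [0.8, -0.4, -0.2]
grip_width: 84.9
grasp_force: 0.0
t: 9.68
ee_pos: [579.7, -7.9, 236.5]
tool_rot: [0.825, 0.565, 0.005, 0.0]
contact_force: [0.6, 0.3, 0.4]
grip_width: 85.8
grasp_force: 0.0
wrist [300.3, 220.2] [[-73. -53.  60.]
 [ 10.   5.  63.]
 [ 84.  54. 102.]]
[ 6.19191381e-03 -5.40181027e-04  6.24777404e+01]
bar ((17.94900894165039, -0.021696090698242188), (15.599554061889648, 60.1243782043457), 0.3385061025619507)
scene [241.5, 269.0] [[-72. -54.  59.]
 [ 21.   4.  63.]
 [ 86.  53. 103.]]
[ 7.35869969e-03 -1.52961462e-03  6.29013439e+01]
bar ((20.74199676513672, -0.16634178161621094), (62.117958068847656, 16.312021255493164), 89.37242889404297)
```

View pics/wrist6.png

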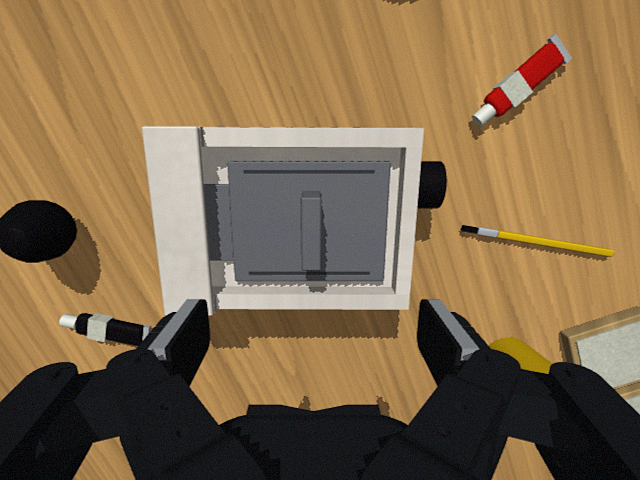

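The wrist view shows the cover flat in the well at (310,222), with its lip running under the ledge at (218,222). The bar is at x about 19, so the lip tip is at about −87, and the gripper is clear.

```bash
python3 -c "
from plant import ticket
print(ticket.job_done())"
```

```text
the job is handed in; nothing more can be done
None
```

The lipped cover is hooked under the ledge and lies flat and fully home in the well; the arm is clear, the plain cover was left alone, and the job was handed in at about 10 s.

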